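# Fit an adjustable wrench to a cap nut and tighten it

### The arm

A 7-joint arm with a two-finger parallel gripper is mounted at the origin on the work surface. World frame = base frame: x ahead of the robot, y to its left, z up, the work surface at z = 0. Lengths are in mm, angles in degrees, forces in N, time in s.
With the tool pointing down it reaches from about 425 to 975 mm from the base axis. Payload 16.7 kg.
Tool frame: the origin (TCP) lies on the centre line of the jaws, within the pads' length; the fingertips stand r.tip_extent ahead of it and the grasp point (between the pads) lies 2 mm behind it (r.tip_extent is the distance from the TCP to the fingertips, in mm); z points along the fingers, y is the line along which they close (so a half turn about z gives the same grasp; the last joint's range is limited). The gripper opens to 85 mm and grips with 20 to 120 N. Pads are 22 mm wide; open, the fingers measure 114 mm over their backs; the gripper's body (76 mm by 85 mm) begins 54 mm behind the grasp point. The pads swing forward as they close: fully open they stand 13 mm farther back than shut.
Start: joints at [-83.279, 24.414, 4.234, 92.017, -1.954, 63.644, -3.845], TCP at [177.968, 651.08, 248.302] pointing down, gripper open.
Joint ranges: [-163.25, 163.25], [-28.42, 122.38], [-70.27, 78.77], [12.13, 141.07], [-58.53, 238.53], [9.26, 117.41], [-156.51, 156.51]. Speed limits (degrees/s): [108.29, 108.29, 136.94, 136.94, 172.46, 172.46, 172.46].

### API

Orientations are given as [roll, pitch, yaw] about the fixed x, y, z axes, in that order (R = Rz(yaw) Ry(pitch) Rx(roll)).
In Python, from rig import r, vision gives the robot as it stands. The module is installed in compiled form; this text tells all that it offers.
- The arm moves only by the tool apply_moves, never from a script. Its argument "moves" is a list that holds one entry, the list of rows, each a list of 6 numbers: the shift along the world's x, y, z in mm, then the turn, a rotation vector about the world's x, y, z in degrees. A call has exactly 5 rows; each row shifts and turns the commanded pose from where the row before left it; what a row does not reach is not made up. A row lasts 1/10 s, in which the tool goes at most 50 mm and 8.59 degrees, less where a joint would pass 70% of its speed; a pose out of reach is approached as far as the arm can. A call is refused whole if a number of a shift passes 50 or a number of a turn 8.59, either way. A call with a gripper value outside its range is refused whole. "jaw" is the finger opening in mm, from 0 to 85.4, set as the call begins (left out, the last holds). The fingers move at their own pace and stop on an object; "force" is the grip in N (left out, the last holds). Time passes only in rows, so rows that do not move let the fingers close, or fill a call up. It gives the time, the measured TCP pose, the force, the opening and the grip force at its end, in the units of the state.
- r.sense(): the state, without advancing time (a new reading comes with each control period).
- vision.capture(name): name is "side" or "top" or "wrist"; returns the picture (384x512x3 uint8, blue, green, red); there is no depth.
- vision.get_calibration(name): a dict with "vfov" (degrees; the focal length in pixels is half the picture's height over the tangent of half this angle, whatever the lens; pixels are square), "cx", "cy" (the principal point, pixels), "dist" ([k1, k2, p1, p2, k3] as OpenCV has them; the pictures are not rectified), "world_from_camera" (4x4, takes a point from camera to world coordinates). Camera axes: x right, y down, z forward; pixel columns grow to the right and rows downward; lengths in mm; the calibration is good to about 2 mm. A picture is of the moment at which its call begins: read the wrist's pose just before it. get_calibration takes no time and is no camera call; for the wrist camera it gives the pose at the moment of the call.
- r.sign_off(): hands the job in; it is judged then, once.
The state is a dict: "time_s": time; "joint_positions": joint angles; "joint_vel": joint speeds; "tau": joint torques, N m; "ee_pos": TCP position; "tcp_rot": TCP orientation; "wrist_force": force on the tool from outside, world axes, zero at the start; "wrist_torque": the same for the moment, N m; "width": finger opening in mm; "grip_force": force on a finger pad.
Only numpy, scipy, OpenCV 4.12 (cv2) and the standard library are available. Lean on these libraries where they do the work, as an engineer would, in place of code of your own. Each camera call takes 0.05 s, during which the arm holds its last target. There are 200 camera calls.

### The job

The adjustable wrench lies round the hexagonal brass cap nut of the water outlet beside the cooktop, but its jaws are too wide. Roll its worm with light finger pressure (do not push on the jaw itself) until the jaws just fit the nut, and only then use the wrench to tighten the nut clockwise, seen from above, by an eighth of a turn. Leave the wrench lying snugly on the nut, and do not disturb the things around it.

Things in the scene. Friction and masses are not known exactly. Their poses are not given: they have to be found in the camera images.
- wrench: Loose steel adjustable wrench, 204 mm long, lying flat on a metal plate. Origin: underside, at the centre of a nut held by the jaws. x points out of the mouth; the handle runs along -x (24 mm wide, 13 high, x = -72 to -190 mm). Head 14 mm high; fixed jaw x -20 to 14, y -31 to -15 mm (gripping face at y = -15 mm); floor of the mouth at x = -20 mm.
- jaw: Movable jaw, 15 mm wide, 14 high. Origin: underside, in its gripping face; axes as the wrench's. Mouth opening = its y in the wrench frame + 15 mm (34 to 36 mm at the start; 30 fits the nut). It slides along the wrench's -y as the worm is rolled; the thread holds it against up to about 27 N. Fingers must not push on it (10 N at most).
- worm: Worm: knurled cylinder, radius 9, 20 mm long, axis along the wrench's y, in a window of the head, its top 7 mm above the rails beside it. Origin: its centre; turns with it. Dragging a fingertip on its top towards the nut (wrench +x) closes the jaws 1.2 mm per 10 mm of drag. Drag takes about 3.5 N, so press 5 to 12 N; over 30 N is too rough. When the jaws grip, it stops and the finger slips.
- worm_top (a point): The highest point of the worm, 20 mm above the plate, 44 mm behind the wrench's origin (wrench -x); axes as the wrench's.
- handle_mid (a point): Point on top of the handle, 13 mm above the plate and 130 mm from the wrench's origin; axes as the wrench's.
- nut_top (a point): Centre of the top of the hexagonal brass cap nut: 30 mm across flats, 35 mm across corners, its top 16 mm above the brushed metal plate round it (290 x 315 mm; 6 to 14 mm above the quartz, differs each time). Turns about the vertical only. Two of its flats face along its own x and -x, within about 0.08 rad of the wrench's y and -y at the start. Its thread drags with about 0.2 N m.
- nut (a joint): How far the nut has been turned clockwise seen from above, rad; 0 at the start. An eighth of a turn is 0.785. While the nut is still loose in the jaws it must not be turned by more than 0.15.
- tin_a: Bystander: steel spice tin, 44 mm across, 40 mm high, close to the nut. Origin under its centre.
- tin_b: Bystander: a second such tin, on the other side of the nut.
- salt: Bystander: white ceramic salt bowl, 52 mm across, 34 mm high. Origin under its centre.
- jar: Bystander: green glass jar, 72 mm across, 120 mm high. Origin under its centre.
- spoon_rest: Bystander: white ceramic spoon rest, 90 mm dish, 14 mm high, with a handle along -x. Origin under the dish.
Things that resemble listed ones, but are neither listed nor needed, are in the scene too. What is shaped like the wrench but blue or pink is not meant.

How it is judged:
By the outcome, as a careful person would: the job done as asked, in the order asked, and still so for the second after the job is handed in, with the robot touching nothing.
It also fails if it takes over 67 s, if anything falls off the work surface, if the arm or the gripper's body presses on something with over 40 N, if the wrist force passes 120 N, or if a joint passes its speed limit or range.

## Working session

There is one attempt and no reset: what is moved stays moved. The work goes in short steps, Python scripts to look and compute and a tool call to move; the robot and the scene stay as the last step left them, time stands still between calls to the robot, and variables do not carry over. Pictures are saved under pics/ and viewed, at most 10 in all, crops included, and the job is handed in when it is done.

Besides the shell and the picture viewer there is one more tool, called after "Call:" as a command line: name --argument value ..., lists and objects as JSON in quotes. apply_moves: Moves the arm, as the interface text tells. Its arguments: {"type":"object","properties":{"moves":{"type":"array","items":{"type":"array","items":{"type":"array","items":{"type":"number"}}}},"jaw":{"type":"number"},"force":{"type":"number"}},"required":["moves"]}

```bash
mkdir -p pics
cat > h.py <<'E'
import numpy as np, cv2
from rig import r, vision
def cal(n):
    c=vision.get_calibration(n); f=192/np.tan(np.radians(c["vfov"])/2)
    K=np.array([[f,0,c["cx"]],[0,f,c["cy"]],[0,0,1.]]); return K,np.array(c["dist"],float),np.array(c["world_from_camera"])
def ray(c,px,z):
    K,d,T=c; p=cv2.undistortPoints(np.array(px,float).reshape(-1,1,2),K,d).reshape(-1,2)
    D=np.c_[p,np.ones(len(p))]@T[:3,:3].T; o=T[:3,3]; return o+D*((z-o[2])/D[:,2])[:,None]
def proj(c,P):
    K,d,T=c; Ti=np.linalg.inv(T); rv=cv2.Rodrigues(Ti[:3,:3])[0]
    return cv2.projectPoints(np.array(P,float).reshape(-1,1,3),rv,Ti[:3,3],K,d)[0].reshape(-1,2)
E
python3 - <<'E'
from h import *
s=r.sense(); print(s, r.tip_extent)
for n in("top","side","wrist"):
    c=cal(n); cv2.imwrite(f"pics/{n}0.png",vision.capture(n)); print(n,c[0][0,0],c[0][:2,2],c[1],c[2].round(3).tolist())
a=cv2.imread("pics/top0.png");b=cv2.imread("pics/side0.png")
cv2.imwrite("pics/a.png",cv2.resize(a,(800,600)))
E
```

```text
{'time_s': 0.0, 'joint_positions': array([-83.27873683,  24.45217926,   4.23040115,  92.05182199,
        -1.95744498,  63.64302464,  -3.8444802 ]), 'joint_vel': array([ 0.06841442,  0.03222755, -0.01273966, -0.07648021, -0.11508286,
        0.04707403, -0.03516925]), 'tau': array([ 7.48937127e-04, -9.49843812e+01,  3.76132205e+00, -4.63505459e+01,
        1.92103407e-02,  1.02619501e-02,  6.77707226e-05]), 'ee_pos': array([177.8640148 , 650.74759585, 247.5838602 ]), 'tcp_rot': array([-1.79925080e+02,  2.05963339e-03,  1.64710503e+02]), 'wrist_force': array([-0.13588149, -0.06314265,  0.52230876]), 'wrist_torque': array([ 0.0288734,  0.0136784, -0.0119325]), 'grip_force': 0.0, 'width': 85.31827460413135} 17.0
top 357.14447752802823 [252.77463859 188.94705875] [-0.04965875  0.          0.          0.          0.        ] [[0.024, -0.984, 0.179, 403.217], [-1.0, -0.022, 0.012, 34.047], [-0.008, -0.179, -0.984, 1000.861], [0.0, 0.0, 0.0, 1.0]]
side 354.40786762074316 [256.41213543 191.18300276] [0.00581233 0.         0.         0.         0.        ] [[0.852, -0.392, 0.346, 320.543], [-0.523, -0.63, 0.574, -430.136], [-0.007, -0.671, -0.742, 653.405], [0.0, 0.0, 0.0, 1.0]]
wrist 287.7835612368872 [260.24408523 190.40549585] [0.02168289 0.         0.         0.         0.        ] [[0.264, 0.929, 0.258, 113.181], [0.965, -0.254, -0.072, 669.835], [-0.002, 0.268, -0.963, 373.411], [0.0, 0.0, 0.0, 1.0]]
```

View pics/a.png

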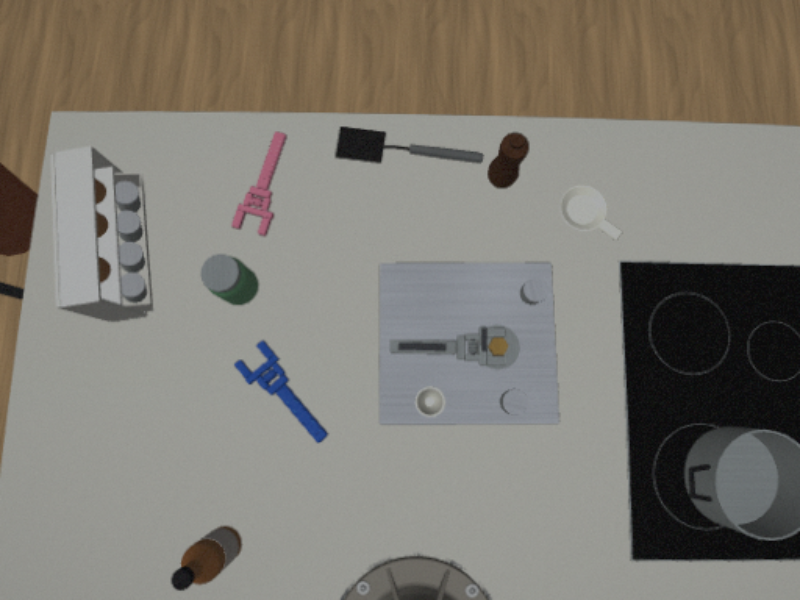

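View pics/side0.png

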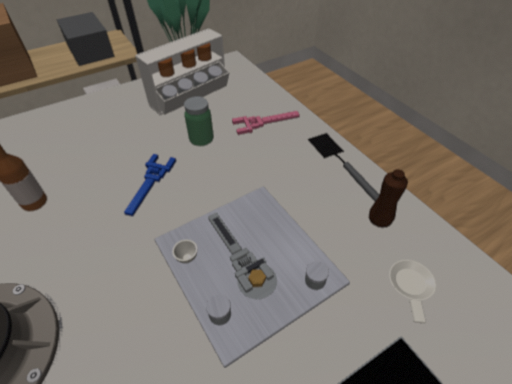

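The top view (800x600) shows three candidates. The grey steel wrench is on the plate at about (455,346) with its orange nut at (498,346). The other two are a pink one at (262,185) and a blue one at (280,390), both decoys. I'm choosing the grey one. The movable jaw is on its upper (+x) side. Next I'll measure the rough poses.

Run:
```python
from h import *
R={}
for n in("top","side"):
    a=cv2.imread(f"pics/{n}0.png"); h=cv2.cvtColor(a,cv2.COLOR_BGR2HSV)
    m=cv2.inRange(h,(12,120,90),(28,255,255)); k,l,st,ce=cv2.connectedComponentsWithStats(m)
    for i in range(1,k):
        if st[i,4]>30: print(n,st[i],ce[i])
    R[n]=cal(n)
t=R["top"]
P=np.array([[498,346],[395,347],[472,346],[533,291],[515,402],[430,401],[380,262],[552,262],[558,424],[379,424]])*.64
print(ray(t,P,20).round(0))
print(ray(R["side"],[[257,277]],24).round(1))
a=cv2.imread("pics/top0.png")[155:285,235:365]
cv2.imwrite("pics/crop.png",cv2.resize(a,None,fx=4.5,fy=4.5,interpolation=cv2.INTER_CUBIC))
```

```text
top [313 217  12  10  91] [318.45054945 221.41758242]
side [249 270  16  14 174] [256.72413793 276.55172414]
[[ 495. -137.   20.]
 [ 489.   44.   20.]
 [ 494.  -91.   20.]
 [ 595. -201.   20.]
 [ 399. -166.   20.]
 [ 397.  -19.   20.]
 [ 642.   75.   20.]
 [ 649. -236.   20.]
 [ 363. -240.   20.]
 [ 356.   68.   20.]]
[[ 496.7 -136.9   24. ]]
```

View pics/crop.png

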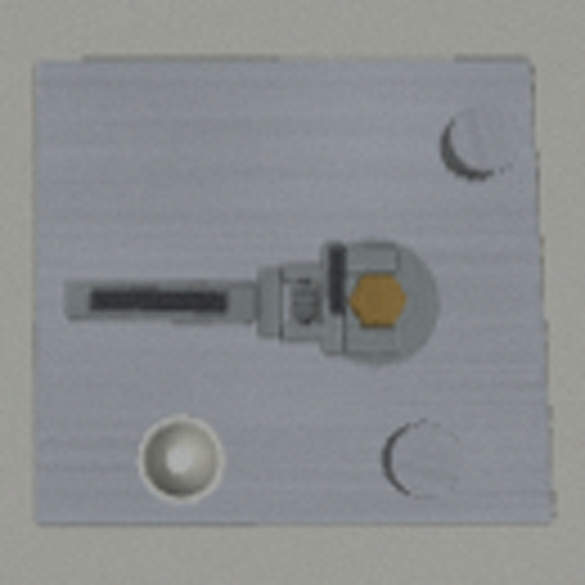

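The crop confirms the grey wrench: nut at (377,300), worm at (305,300), and both tins plus the salt bowl clear of it. I'll move above it with tool x along the handle.

Call:
apply_moves --moves '[[[39,-29,0,0,0,-4],[39,-29,0,0,0,-4],[39,-29,0,0,0,-4],[39,-29,0,0,0,-4],[39,-29,0,0,0,-4]]]' --jaw 0 --force 40

```text
time_s: 0.65
ee_pos: [374.2, 504.6, 248.3]
tcp_rot: [-180.0, -0.0, 144.6]
wrist_force: [1.0, 0.8, -0.5]
width: 12.4
grip_force: 0.0
```

Call:
apply_moves --moves '[[[39,-29,0,0,0,-4],[39,-29,0,0,0,-4],[16,-43,0,0,0,-4],[16,-43,0,0,0,-4],[16,-43,0,0,0,-4]]]'

```text
time_s: 1.15
ee_pos: [499.4, 317.1, 248.1]
tcp_rot: [-180.0, 0.0, 124.5]
wrist_force: [0.3, -0.2, -0.3]
width: -0.2
grip_force: 0.0
```

Call:
apply_moves --moves '[[[16,-43,0,0,0,-4],[16,-43,0,0,0,-4],[16,-43,0,0,0,-4],[16,-43,0,0,0,-4],[-13,-44,0,0,0,-4]]]'

```text
time_s: 1.65
ee_pos: [551.9, 101.0, 248.2]
tcp_rot: [179.9, 0.1, 104.5]
wrist_force: [0.7, 0.0, 0.1]
width: 0.1
grip_force: 0.0
```

Call:
apply_moves --moves '[[[-13,-44,0,0,0,-4],[-13,-44,0,0,0,-4],[-13,-44,0,0,0,-4],[-13,-44,0,0,0,-4],[0,0,0,0,0,0]]]'

```text
time_s: 2.15
ee_pos: [495.9, -78.5, 248.6]
tcp_rot: [180.0, 0.0, 88.1]
wrist_force: [0.6, 1.0, -0.3]
width: -0.0
grip_force: 0.0
```

Run:
```python
from h import *
c=cal("wrist"); a=vision.capture("wrist"); cv2.imwrite("pics/w1.png",a); np.savez("w1.npz",K=c[0],d=c[1],T=c[2])
print(c[2].round(3).tolist(), proj(c,[[495,-137,26],[490,-7,23],[494,-93,30]]).round(0))
```

```text
[[0.999, -0.032, -0.009, 498.82], [-0.033, -0.963, -0.268, -9.676], [0.0, 0.269, -0.963, 374.313], [0.0, 0.0, 0.0, 1.0]] [[260. 213.]
 [253. 108.]
 [259. 181.]]
```

View pics/w1.png

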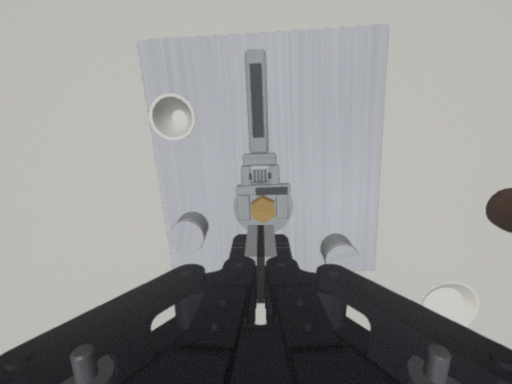

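The wrist view shows the nut at (263,209), worm at (260,175), handle end at (256,52) and movable jaw at about (282,205). I'll drop in closer for a precise measurement.

Call:
apply_moves --moves '[[[0,-21,-39,0,0,0],[0,-21,-39,0,0,0],[0,-20,-40,0,0,0],[0,0,0,0,0,0],[0,0,0,0,0,0]]]'

```text
time_s: 2.7
ee_pos: [497.8, -134.6, 129.7]
tcp_rot: [-179.9, 0.0, 88.7]
wrist_force: [1.2, 0.8, 0.1]
width: -0.4
grip_force: 0.0
```

Run:
```python
from h import *
c=cal("wrist"); a=vision.capture("wrist"); cv2.imwrite("pics/w2.png",a); np.savez("w2.npz",K=c[0],d=c[1],T=c[2])
print(r.sense()["ee_pos"])
cv2.imwrite("pics/w2c.png",cv2.resize(a[20:250,160:380],None,fx=2.6,fy=2.6,interpolation=cv2.INTER_CUBIC))
```

```text
[ 498.56721767 -134.19329823  130.71116126]
```

View pics/w2c.png

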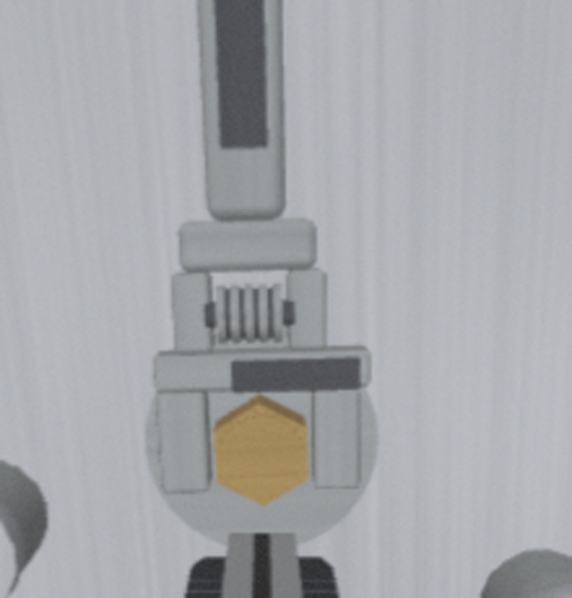

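The close crop shows the nut hexagon centred at about (261,452), the fixed jaw face at x≈209, the movable jaw face at x≈313 and the worm at (250,313). Now the poses and the plate height.

```bash
cat >> h.py <<'E'
def load(n):
    z=np.load(n+".npz"); return (z["K"],z["d"],z["T"]), cv2.imread(f"pics/{n}.png")
def nutpoly(a):
    h=cv2.cvtColor(a,cv2.COLOR_BGR2HSV); m=cv2.inRange(h,(8,80,60),(30,255,255))
    cs=max(cv2.findContours(m,cv2.RETR_EXTERNAL,cv2.CHAIN_APPROX_NONE)[0],key=cv2.contourArea)
    v=np.median(h[...,2][m>0]); m2=m&cv2.inRange(h[...,2],int(v*.86),255)
    m2=cv2.morphologyEx(m2,cv2.MORPH_OPEN,np.ones((3,3),np.uint8))
    c2=max(cv2.findContours(m2,cv2.RETR_EXTERNAL,cv2.CHAIN_APPROX_NONE)[0],key=cv2.contourArea)
    return cs[:,0,:].astype(float),c2[:,0,:].astype(float)
def hexfit(P):
    # 6-fold phase of the outline about its centroid; returns centre, angle(deg, mod 60) of flat normals, across flats
    from scipy.optimize import least_squares
    c0=P[:,:2].mean(0)
    def f(p):
        q=P[:,:2]-p[:2]; th=np.arctan2(q[:,1],q[:,0])-p[2]; u=(th+np.pi/6)%(np.pi/3)-np.pi/6
        return np.hypot(*q.T)*np.cos(u)-p[3]
    s=min((least_squares(f,[*c0,t,15],loss="soft_l1") for t in np.radians([0,20,40])),key=lambda s:s.cost)
    return s.x[:2],np.degrees(s.x[2])%60,2*s.x[3],np.sqrt(2*s.cost/len(P))
E
python3 - <<'E'
from h import *
C=[];L=[]
for n in("w1","w2"):
    c,a=load(n); full,top=nutpoly(a); L.append((c,top,full))
    for z in(22,26,30): print(n,z,[np.round(x,2) for x in hexfit(ray(c,top,z))])
def cen(px): M=cv2.moments(px.astype(np.float32).reshape(-1,1,2)); return [M["m10"]/M["m00"],M["m01"]/M["m00"]]
for z in range(16,36,3): print(z,[ray(c,[cen(t)],z)[0,:2].round(1) for c,t,_ in L])
c=L[1][0]
o=lambda x,y:(x/2.6+160,y/2.6+20)
names="fix1 fix2 mov1 mov2 hl1 hl2 hr1 hr2 worm tip tin1 tin2".split()
px=[o(209,395),o(210,490),o(313,395),o(314,490),o(200,30),o(206,190),o(281,30),o(285,190),o(250,313),o(262,535),(0,0),(0,0)]
for n,p in zip(names,px): print(n,ray(c,[p],24)[0].round(1))
E
```

```text
w1 22 [array([ 497.99, -134.26]), np.float64(1.41), np.float64(28.2), np.float64(0.4)]
w1 26 [array([ 498.  , -132.85]), np.float64(1.41), np.float64(27.88), np.float64(0.4)]
w1 30 [array([ 498.01, -131.43]), np.float64(1.41), np.float64(27.56), np.float64(0.39)]
w2 22 [array([ 498.08, -134.34]), np.float64(0.4), np.float64(28.92), np.float64(0.25)]
w2 26 [array([ 498.11, -133.16]), np.float64(0.4), np.float64(28.42), np.float64(0.24)]
w2 30 [array([ 498.15, -131.98]), np.float64(0.4), np.float64(27.93), np.float64(0.24)]
16 [array([ 498. , -136.3]), array([ 498. , -135.8])]
19 [array([ 498. , -135.2]), array([ 498.1, -135. ])]
22 [array([ 498. , -134.1]), array([ 498.1, -134.1])]
25 [array([ 498. , -133.1]), array([ 498.1, -133.2])]
28 [array([ 498., -132.]), array([ 498.1, -132.3])]
31 [array([ 498., -131.]), array([ 498.2, -131.4])]
34 [array([ 498. , -129.9]), array([ 498.2, -130.6])]
fix1 [ 482.4 -114.1   24. ]
fix2 [ 481.5 -145.8   24. ]
mov1 [ 515.2 -114.9   24. ]
mov2 [ 515.4 -146.5   24. ]
hl1 [484.3 -11.2  24. ]
hl2 [484.1 -53.   24. ]
hr1 [506.7 -11.7  24. ]
hr2 [507.3 -53.5  24. ]
worm [496.1 -88.8  24. ]
tip [ 498.1 -162.    24. ]
tin1 [321.7  10.3  24. ]
tin2 [321.7  10.3  24. ]
```

Call:
apply_moves --moves '[[[-1,18,-25,0,0,1],[-1,19,-25,0,0,0],[0,18,-25,0,0,0],[0,0,0,0,0,0],[0,0,-2,0,0,0]]]'

```text
time_s: 3.25
ee_pos: [497.1, -78.9, 54.5]
tcp_rot: [179.9, -0.0, 89.8]
wrist_force: [0.1, -1.6, 0.5]
width: -0.0
grip_force: 0.0
```

Call:
apply_moves --moves '[[[0,0,-1,0,0,0],[0,0,-1,0,0,0],[0,0,-1,0,0,0],[0,0,-1,0,0,0],[0,0,-1,0,0,0]]]'

```text
time_s: 3.75
ee_pos: [496.1, -80.1, 48.4]
tcp_rot: [180.0, -0.0, 89.7]
wrist_force: [0.0, 0.5, 0.5]
width: -0.1
grip_force: 0.0
```

Call:
apply_moves --moves '[[[0,0,-0.5,0,0,0],[0,0,-0.5,0,0,0],[0,0,-0.5,0,0,0],[0,0,-0.5,0,0,0],[0,0,0,0,0,0]]]'

```text
time_s: 4.25
ee_pos: [495.9, -79.9, 46.2]
tcp_rot: [-180.0, -0.0, 89.7]
wrist_force: [0.3, 1.2, -0.3]
width: 0.2
grip_force: 0.0
```

Call:
apply_moves --moves '[[[0,0,-0.5,0,0,0],[0,0,-0.5,0,0,0],[0,0,0,0,0,0],[0,0,0,0,0,0],[0,0,0,0,0,0]]]'

```text
time_s: 4.75
ee_pos: [496.0, -79.9, 45.3]
tcp_rot: [-180.0, -0.0, 89.7]
wrist_force: [0.3, -1.1, -0.3]
width: -0.2
grip_force: 0.0
```

Call:
apply_moves --moves '[[[0,0,-0.5,0,0,0],[0,0,-0.5,0,0,0],[0,0,0,0,0,0],[0,0,0,0,0,0],[0,0,0,0,0,0]]]'

```text
time_s: 5.25
ee_pos: [496.0, -79.9, 44.4]
tcp_rot: [180.0, -0.0, 89.7]
wrist_force: [-0.6, -0.0, 3.2]
width: -0.5
grip_force: 1.7
```

Call:
apply_moves --moves '[[[0,0,-0.3,0,0,0],[0,0,0,0,0,0],[0,0,0,0,0,0],[0,0,0,0,0,0],[0,0,0,0,0,0]]]'

```text
time_s: 5.75
ee_pos: [496.1, -79.9, 44.2]
tcp_rot: [180.0, -0.0, 89.7]
wrist_force: [-1.9, 0.1, 7.6]
width: -0.0
grip_force: 3.6
```

Call:
apply_moves --moves '[[[0,-2,0,0,0,0],[0,-2,0,0,0,0],[0,-2,0,0,0,0],[0,-2,0,0,0,0],[0,-2,0,0,0,0]]]'

```text
time_s: 6.25
ee_pos: [496.2, -89.4, 44.5]
tcp_rot: [180.0, -0.1, 89.7]
wrist_force: [-3.0, 5.0, 18.6]
width: -0.4
grip_force: 9.0
```

Call:
apply_moves --moves '[[[0,0,0.6,0,0,0],[0,-1,0,0,0,0],[0,-2,0,0,0,0],[0,-2,0,0,0,0],[0,0,0,0,0,0]]]'

```text
time_s: 6.75
ee_pos: [496.1, -94.8, 44.7]
tcp_rot: [180.0, -0.0, 89.7]
wrist_force: [-0.5, 1.9, 7.6]
width: 0.3
grip_force: 3.7
```

Run:
```python
from h import *
s=r.sense(); print(s["wrist_force"],s["wrist_torque"])
c=cal("wrist"); a=vision.capture("wrist"); cv2.imwrite("pics/w3.png",a); np.savez("w3.npz",K=c[0],d=c[1],T=c[2])
cv2.imwrite("pics/w3c.png",cv2.resize(a[0:300,110:410],None,fx=2,fy=2,interpolation=cv2.INTER_CUBIC))
```

```text
[-0.54503089  1.92796833  7.64447956] [0.48900049 0.18669919 0.04993409]
```

View pics/w3c.png

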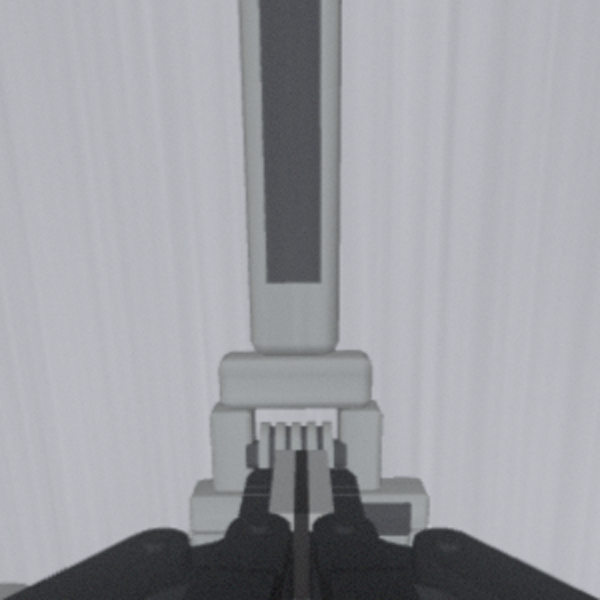

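Picture w3 shows the fingertips lying on the worm at (300,450), centred well enough. I'll lift and repeat the stroke.

Call:
apply_moves --moves '[[[0,0,3,0,0,0],[0,12,0,0,0,0],[0,0,0,0,0,0],[0,0,-3.2,0,0,0],[0,0,0,0,0,0]]]'

```text
time_s: 7.3
ee_pos: [496.2, -82.3, 44.4]
tcp_rot: [180.0, -0.0, 89.8]
wrist_force: [-1.7, 4.8, 14.3]
width: -0.1
grip_force: 6.9
```

Call:
apply_moves --moves '[[[0,-2,0,0,0,0],[0,-2,0.1,0,0,0],[0,-2,0.1,0,0,0],[0,-2,0,0,0,0],[0,-2,0,0,0,0]]]'

```text
time_s: 7.8
ee_pos: [496.7, -92.5, 44.7]
tcp_rot: [179.9, -0.0, 89.7]
wrist_force: [1.6, 4.9, 6.0]
width: -0.3
grip_force: 3.3
```

Call:
apply_moves --moves '[[[0,-2,0,0,0,0],[0,-2,0,0,0,0],[0,0,3,0,0,0],[0,14,0,0,0,0],[0,0,-3.2,0,0,0]]]'

```text
time_s: 8.3
ee_pos: [496.0, -81.0, 44.3]
tcp_rot: [-180.0, -0.0, 89.8]
wrist_force: [0.6, 3.5, 9.6]
width: 0.1
grip_force: 5.6
```

Call:
apply_moves --moves '[[[0,-2,0,0,0,0],[0,-2,0.1,0,0,0],[0,-2,0.1,0,0,0],[0,-2,0,0,0,0],[0,-2,0,0,0,0]]]'

```text
time_s: 8.8
ee_pos: [496.7, -91.8, 44.7]
tcp_rot: [179.9, -0.1, 89.8]
wrist_force: [2.1, 7.3, 7.7]
width: 0.0
grip_force: 3.9
```

Call:
apply_moves --moves '[[[0,-2,0,0,0,0],[0,-2,0,0,0,0],[0,0,10,0,0,0],[1,-19,38,0,0,0],[1,-19,38,0,0,0]]]'

```text
time_s: 9.3
ee_pos: [497.1, -135.1, 131.3]
tcp_rot: [-179.9, 0.0, 89.8]
wrist_force: [0.6, 0.2, 0.5]
width: 0.1
grip_force: 0.0
```

Call:
apply_moves --moves '[[[0,0,0,0,0,0],[0,0,0,0,0,0],[0,0,0,0,0,0],[0,0,0,0,0,0],[0,0,0,0,0,0]]]'

```text
time_s: 9.8
ee_pos: [497.5, -134.5, 129.9]
tcp_rot: [-179.9, 0.0, 89.7]
wrist_force: [0.8, -0.2, 0.4]
width: -0.1
grip_force: 0.0
```

Run:
```python
from h import *
c=cal("wrist"); a=vision.capture("wrist"); cv2.imwrite("pics/w4.png",a); np.savez("w4.npz",K=c[0],d=c[1],T=c[2])
print(r.sense()["ee_pos"]); print([np.round(x,2) for x in hexfit(ray(c,nutpoly(a)[1],24))])
cv2.imwrite("pics/w4c.png",cv2.resize(a[20:250,160:380],None,fx=2.6,fy=2.6,interpolation=cv2.INTER_CUBIC))
```

```text
[ 497.58447953 -134.62672842  129.96534501]
[array([ 497.99, -133.73]), np.float64(1.56), np.float64(28.72), np.float64(0.28)]
```

View pics/w4c.png

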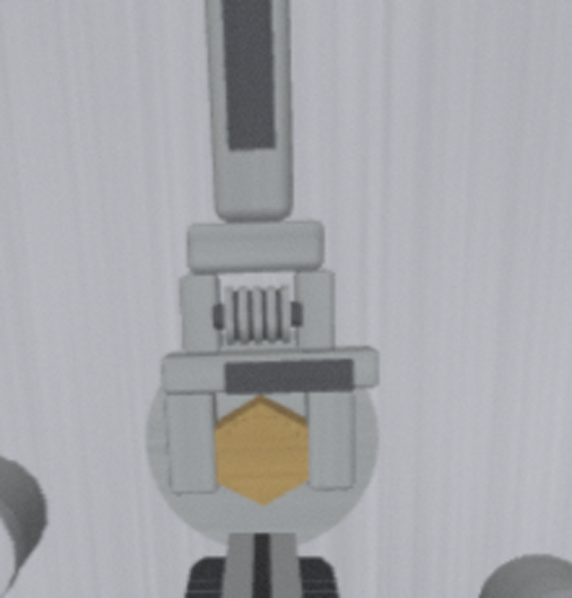

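After 43 mm of drag, the w4 crop shows the jaw faces at x≈215 and 310 against the nut flats at 216 and 308. That is nearly snug. I'll do more strokes until the finger slips. The worm is now about 2.5 mm farther along +x.

Call:
apply_moves --moves '[[[0.5,18,-27,0,0,0],[0,18,-27,0,0,0],[0,16,-26.6,0,0,0],[0,0,0,0,0,0],[0,0,-3,0,0,0]]]'

```text
time_s: 10.35
ee_pos: [498.4, -83.3, 47.1]
tcp_rot: [-180.0, 0.0, 89.7]
wrist_force: [0.5, -0.2, 0.8]
width: 0.1
grip_force: 0.0
```

Call:
apply_moves --moves '[[[0,0,-1.5,0,0,0],[0,0,-1,0,0,0],[0,0,0,0,0,0],[0,-2,0,0,0,0],[0,-2,0,0,0,0]]]'

```text
time_s: 10.85
ee_pos: [498.7, -87.0, 44.9]
tcp_rot: [180.0, -0.0, 89.7]
wrist_force: [-0.2, 3.4, 2.9]
width: -0.2
grip_force: 1.5
```

Call:
apply_moves --moves '[[[0,-2,0,0,0,0],[0,-2,0,0,0,0],[0,-2,0,0,0,0],[0,-2,0,0,0,0],[0,-2,0,0,0,0]]]'

```text
time_s: 11.35
ee_pos: [498.8, -96.4, 44.7]
tcp_rot: [180.0, -0.1, 89.7]
wrist_force: [-0.4, 6.1, 5.8]
width: 0.1
grip_force: 3.2
```

Run:
```python
from h import *
s=r.sense(); print(s["wrist_force"],s["wrist_torque"])
a=vision.capture("wrist"); cv2.imwrite("pics/w5.png",a)
```

```text
[-0.41306838  6.12567447  5.75199908] [ 1.48992236 -0.01706107 -0.02605617]
```

Call:
apply_moves --moves '[[[0,0,3,0,0,0],[0,14,0,0,0,0],[0,0,-3.2,0,0,0],[0,0,0,0,0,0],[0,-2,0,0,0,0]]]'

```text
time_s: 11.9
ee_pos: [498.8, -83.0, 44.4]
tcp_rot: [-180.0, -0.1, 89.8]
wrist_force: [-1.7, 10.7, 15.8]
width: 0.1
grip_force: 7.8
```

Call:
apply_moves --moves '[[[0,-2,0.1,0,0,0],[0,-2,0,0,0,0],[0,-2,0,0,0,0],[0,-2,0,0,0,0],[0,-2,0,0,0,0]]]'

```text
time_s: 12.4
ee_pos: [499.1, -92.9, 44.6]
tcp_rot: [180.0, -0.1, 89.8]
wrist_force: [-0.1, 11.1, 12.3]
width: 0.1
grip_force: 6.1
```

Call:
apply_moves --moves '[[[0,-2,0,0,0,0],[0,0,3,0,0,0],[0,14,0,0,0,0],[0,0,-3.2,0,0,0],[0,-2,0,0,0,0]]]'

```text
time_s: 12.9
ee_pos: [498.8, -82.4, 44.1]
tcp_rot: [-180.0, -0.1, 89.9]
wrist_force: [-3.7, 13.6, 22.0]
width: 0.2
grip_force: 11.6
```

Call:
apply_moves --moves '[[[0,-2,0,0,0,0],[0,-2,0,0,0,0],[0,-2,0,0,0,0],[0,-2,0,0,0,0],[0,-2,0,0,0,0]]]'

```text
time_s: 13.4
ee_pos: [499.1, -92.2, 44.5]
tcp_rot: [180.0, -0.2, 89.9]
wrist_force: [-1.5, 17.4, 20.1]
width: 0.1
grip_force: 9.8
```

Call:
apply_moves --moves '[[[0,-2,0,0,0,0],[0,0,10,0,0,0],[0,-18,38,0,0,0],[0,-20,38,0,0,0],[0,0,0,0,0,0]]]'

```text
time_s: 13.9
ee_pos: [500.1, -137.9, 134.2]
tcp_rot: [179.7, 0.1, 89.5]
wrist_force: [-0.7, 0.9, -0.3]
width: -0.0
grip_force: 0.0
```

Run:
```python
from h import *
c=cal("wrist"); a=vision.capture("wrist"); cv2.imwrite("pics/w6.png",a); np.savez("w6.npz",K=c[0],d=c[1],T=c[2])
print(r.sense()["ee_pos"])
for n in("w2","w4","w6"):
    c,a=load(n); print(n,[np.round(x,2) for x in hexfit(ray(c,nutpoly(a)[1],24))])
x=a[20:250,160:380]; b=cv2.imread("pics/w4.png")[20:250,160:380]
# gradient profile across the jaws / nut
for n in("w2","w4","w6"):
    g=cv2.imread(f"pics/{n}.png",0).astype(float)
    p=g[184:192,215:305].mean(0); print(n,p.round(0).astype(int).tolist())
cv2.imwrite("pics/w6c.png",cv2.resize(a[150:230,200:320],None,fx=6,fy=6,interpolation=cv2.INTER_CUBIC))
```

```text
[ 499.41214848 -136.06619648  132.09067463]
w2 [array([ 498.1 , -133.75]), np.float64(0.4), np.float64(28.67), np.float64(0.25)]
w4 [array([ 497.99, -133.73]), np.float64(1.56), np.float64(28.72), np.float64(0.28)]
w6 [array([ 498.08, -133.71]), np.float64(1.54), np.float64(28.79), np.float64(0.26)]
w2 [174, 159, 156, 156, 155, 151, 146, 152, 158, 158, 156, 155, 154, 153, 154, 155, 155, 155, 156, 157, 157, 156, 152, 137, 115, 114, 144, 142, 136, 136, 136, 138, 138, 138, 138, 139, 140, 140, 140, 139, 139, 140, 138, 139, 139, 138, 138, 139, 138, 139, 139, 139, 138, 138, 139, 138, 139, 137, 136, 138, 138, 139, 141, 148, 140, 116, 143, 154, 158, 157, 156, 156, 156, 158, 158, 156, 156, 154, 155, 155, 154, 150, 138, 135, 153, 156, 156, 155, 156, 160]
w4 [176, 163, 156, 155, 155, 156, 155, 155, 150, 142, 151, 158, 158, 157, 156, 155, 154, 154, 155, 155, 156, 156, 156, 157, 157, 152, 143, 133, 135, 136, 138, 138, 138, 137, 139, 139, 139, 140, 140, 138, 139, 139, 138, 138, 139, 138, 138, 138, 139, 139, 138, 139, 139, 138, 138, 139, 139, 139, 138, 136, 138, 140, 137, 140, 151, 155, 158, 157, 156, 156, 156, 158, 157, 156, 155, 154, 154, 155, 154, 147, 139, 139, 154, 155, 155, 155, 155, 155, 156, 158]
w6 [155, 155, 154, 155, 154, 150, 147, 152, 157, 157, 156, 155, 154, 153, 154, 154, 155, 155, 155, 156, 156, 154, 149, 138, 133, 139, 139, 139, 139, 138, 138, 138, 139, 138, 138, 139, 138, 138, 138, 138, 138, 137, 138, 137, 138, 138, 139, 138, 138, 138, 139, 137, 137, 139, 138, 138, 137, 138, 136, 137, 150, 157, 158, 156, 155, 156, 158, 158, 157, 155, 154, 154, 154, 154, 152, 139, 134, 151, 153, 154, 153, 154, 154, 154, 155, 162, 176, 179, 180, 182]
```

View pics/w6c.png

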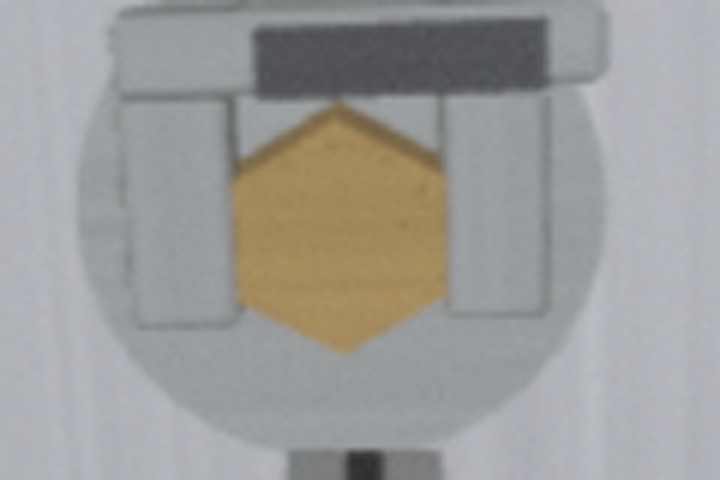

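The w6 crop shows both jaw faces (x≈235 and 445) flush on the nut flats, and the finger was slipping at up to 17 N drag. So the jaws grip. Next I'll measure the handle line and move above the handle with a narrow opening.

Call:
apply_moves --moves '[[[-1,47,-10,0,0,0.5],[-1,47,-10,0,0,0.5],[-2,47,-10,0,0,0.5],[0,0,0,0,0,0],[0,0,0,0,0,0]]]' --jaw 32 --force 20

```text
time_s: 14.45
ee_pos: [493.6, 7.5, 99.2]
tcp_rot: [-179.9, 0.0, 91.4]
wrist_force: [-0.5, -0.6, 0.2]
width: 31.9
grip_force: 0.0
```

Run:
```python
from h import *
print({k:r.sense()[k] for k in("ee_pos","tcp_rot","width")})
c,a=load("w6"); g=cv2.GaussianBlur(a,(3,3),0)[...,1].astype(float)
for row in range(35,100,10):
    p=g[row-4:row+5,220:290].mean(0); d=np.gradient(p); print(row,p[::2].astype(int).tolist())
```

```text
{'ee_pos': array([493.59939521,   7.47342398,  99.15091567]), 'tcp_rot': array([-1.79885037e+02,  3.10995886e-02,  9.13919466e+01]), 'width': 31.878030696937003}
35 [181, 180, 179, 178, 177, 179, 178, 159, 144, 150, 133, 88, 80, 81, 82, 82, 82, 83, 81, 89, 135, 148, 134, 147, 176, 177, 179, 181, 180, 179, 179, 177, 178, 181, 183]
45 [181, 181, 180, 178, 177, 178, 179, 166, 143, 149, 145, 98, 80, 81, 82, 82, 81, 82, 83, 85, 126, 148, 135, 143, 176, 177, 179, 180, 181, 179, 179, 177, 178, 181, 183]
55 [180, 181, 181, 179, 178, 179, 179, 174, 147, 148, 148, 109, 81, 81, 82, 83, 82, 83, 82, 84, 120, 149, 137, 137, 172, 177, 178, 180, 181, 178, 179, 177, 178, 181, 181]
65 [180, 181, 181, 179, 177, 178, 179, 176, 154, 145, 150, 124, 84, 81, 82, 83, 83, 84, 84, 83, 111, 147, 137, 131, 169, 177, 178, 181, 180, 179, 179, 177, 178, 181, 182]
75 [179, 182, 182, 181, 178, 178, 181, 179, 163, 144, 150, 146, 131, 131, 135, 135, 136, 137, 137, 138, 144, 150, 139, 129, 167, 177, 178, 180, 181, 179, 179, 178, 178, 180, 181]
85 [180, 181, 182, 181, 179, 178, 180, 179, 170, 144, 149, 152, 151, 151, 152, 152, 154, 154, 153, 154, 155, 151, 140, 128, 164, 176, 178, 180, 182, 179, 179, 177, 177, 180, 181]
95 [181, 181, 183, 182, 179, 178, 180, 180, 176, 155, 143, 141, 140, 140, 140, 140, 141, 141, 140, 140, 141, 139, 131, 131, 163, 175, 176, 178, 180, 179, 179, 178, 178, 179, 181]
```

Run:
```python
from h import *
c,a=load("w6"); P=ray(c,[(250.6,35),(252.3,85)],20); print(P)
d=P[0]-P[1]; print(np.degrees(np.arctan2(d[1],d[0])), P[0]+d*(6-P[0,1])/d[1])
```

```text
[[495.31282974 -15.30963236  20.        ]
 [496.0120731  -50.2814656   20.        ]]
91.14544627953916 [494.88675487   6.          20.        ]
```

Call:
apply_moves --moves '[[[0.4,0,-30,0,0,0],[0,0,-30,0,0,0],[0,0,-6,0,0,0],[0,0,-3,0,0,0],[0,0,-3,0,0,0]]]'

```text
time_s: 14.95
ee_pos: [495.3, 5.4, 28.8]
tcp_rot: [180.0, 0.0, 91.1]
wrist_force: [-0.0, 0.0, 0.2]
width: 32.0
grip_force: 0.0
```

Call:
apply_moves --moves '[[[0,0,0,0,0,0],[0,0,0,0,0,0],[0,0,0,0,0,0],[0,0,0,0,0,0],[0,0,0,0,0,0]]]' --jaw 28

```text
time_s: 15.45
ee_pos: [495.0, 6.2, 28.4]
tcp_rot: [180.0, -0.0, 91.2]
wrist_force: [-0.3, -0.6, 0.1]
width: 27.6
grip_force: 0.0
```

Run:
```python
from h import *
a=vision.capture("wrist"); print(r.sense()["wrist_force"],r.sense()["width"])
cv2.imwrite("pics/w7.png",a[20:340,100:420])
import numpy as np
C=np.array([498.1,-133.8]);R=139.85
pr=None
for th in np.r_[91.3,np.arange(87,45,-4.0),44.5]:
    p=C+R*np.array([np.cos(np.radians(th)),np.sin(np.radians(th))])
    if pr is not None: print(round(th,1),(p-pr).round(1))
    pr=p
```

```text
[ 0.90220652 -0.19922271  0.59374596] 27.878035901966907
87.0 [10.5 -0.2]
83.0 [ 9.7 -0.9]
79.0 [ 9.6 -1.5]
75.0 [ 9.5 -2.2]
71.0 [ 9.3 -2.9]
67.0 [ 9.1 -3.5]
63.0 [ 8.8 -4.1]
59.0 [ 8.5 -4.7]
55.0 [ 8.2 -5.3]
51.0 [ 7.8 -5.9]
47.0 [ 7.4 -6.4]
44.5 [ 4.4 -4.3]
```

View pics/w7.png

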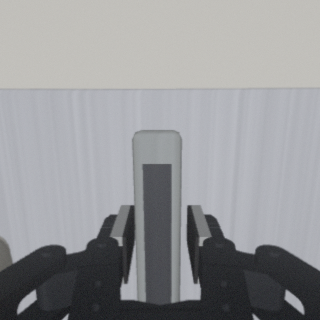

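The w7 crop shows the handle at (158,200), centred between the pads. I'll lower slightly and then turn along the arc.

Call:
apply_moves --moves '[[[0,0,-1,0,0,0],[0,0,-1,0,0,0],[0,0,-0.5,0,0,0],[5,0,0,0,0,-2],[5.5,-0.2,0,0,0,-2.3]]]'

```text
time_s: 16.0
ee_pos: [505.3, 5.8, 25.6]
tcp_rot: [-180.0, -0.0, 86.7]
wrist_force: [-1.4, -0.0, -1.1]
width: 27.7
grip_force: 1.0
```

Call:
apply_moves --moves '[[[4.9,-0.4,0,0,0,-2],[4.8,-0.5,0,0,0,-2],[4.8,-0.7,0,0,0,-2],[4.8,-0.8,0,0,0,-2],[0,0,0,0,0,0]]]'

```text
time_s: 16.5
ee_pos: [525.6, 3.4, 25.7]
tcp_rot: [180.0, 0.0, 78.8]
wrist_force: [0.0, 0.2, -0.2]
width: 28.0
grip_force: 0.0
```

Call:
apply_moves --moves '[[[4.7,-1.1,0,0,0,-2],[4.8,-1.1,0,0,0,-2],[4.7,-1.4,0,0,0,-2],[4.6,-1.5,0,0,0,-2],[4.6,-1.7,0,0,0,-2]]]'

```text
time_s: 17.0
ee_pos: [547.6, -3.1, 25.7]
tcp_rot: [-179.9, -0.0, 68.8]
wrist_force: [-5.7, 0.9, 3.7]
width: 28.1
grip_force: 2.9
```

Call:
apply_moves --moves '[[[4.5,-1.8,0,0,0,-2],[4.4,-2,0,0,0,-2],[4.4,-2.1,0,0,0,-2],[4.3,-2.3,0,0,0,-2],[4.2,-2.4,0,0,0,-2]]]'

```text
time_s: 17.5
ee_pos: [569.3, -13.6, 25.6]
tcp_rot: [-179.9, 0.0, 58.8]
wrist_force: [-5.6, 1.9, 4.1]
width: 27.6
grip_force: 3.0
```

Call:
apply_moves --moves '[[[4.1,-2.6,0,0,0,-2],[4.1,-2.7,0,0,0,-2],[3.9,-2.9,0,0,0,-2],[3.9,-3,0,0,0,-2],[0,0,0,0,0,0]]]'

```text
time_s: 18.0
ee_pos: [586.1, -25.2, 25.7]
tcp_rot: [-180.0, -0.0, 50.8]
wrist_force: [-1.5, -0.0, 0.5]
width: 28.3
grip_force: 0.5
```

Run:
```python
from h import *
cv2.imwrite("pics/t1.png",vision.capture("top")); cv2.imwrite("pics/s1.png",vision.capture("side"));print(r.sense()["wrist_force"],r.sense()["ee_pos"],r.sense()["tcp_rot"])
for n in("top","side"):
    c=cal(n)
    for f in(n+"0",n[0]+"1"):
        print(f,[np.round(x,1) for x in hexfit(ray(c,nutpoly(cv2.imread(f"pics/{f}.png")[150:300,200:360])[1]+[200,150],23.5))])
```

```text
[ 1.11602121 -0.28256701 -0.85459564] [586.09916632 -25.11606243  25.76543041] [ 1.79972526e+02 -1.51399018e-02  5.09405071e+01]
top0 [array([ 496.2, -136.3]), np.float64(2.2), np.float64(27.5), np.float64(0.5)]
t1 [array([ 495.8, -137.2]), np.float64(28.0), np.float64(27.2), np.float64(0.7)]
side0 [array([ 497.5, -134.6]), np.float64(2.9), np.float64(27.2), np.float64(0.5)]
s1 [array([ 497.3, -134.7]), np.float64(20.0), np.float64(27.2), np.float64(0.7)]
```

Call:
apply_moves --moves '[[[3.7,-3.1,0,0,0,-2],[3.6,-3.3,0,0,0,-2],[3.5,-3.4,0,0,0,-2],[0,0,0,0,0,0],[0,0,0,0,0,0]]]'

```text
time_s: 18.6
ee_pos: [596.9, -34.9, 25.7]
tcp_rot: [180.0, -0.0, 45.0]
wrist_force: [0.6, -0.3, -0.6]
width: 28.0
grip_force: 0.0
```

Call:
apply_moves --moves '[[[0,0,25,0,0,0],[0,0,40,0,0,0],[-32,-32,20,0,0,0],[-34,-34,20,0,0,0],[-33,-33,0,0,0,0]]]'

```text
time_s: 19.1
ee_pos: [499.0, -133.7, 131.9]
tcp_rot: [179.8, -0.2, 45.0]
wrist_force: [2.1, -1.8, -0.1]
width: 28.0
grip_force: 0.0
```

Call:
apply_moves --moves '[[[0,0,0,0,0,0],[0,0,0,0,0,0],[0,0,0,0,0,0],[0,0,0,0,0,0],[0,0,0,0,0,0]]]' --jaw 0

```text
time_s: 19.6
ee_pos: [499.4, -132.0, 129.7]
tcp_rot: [-180.0, 0.0, 45.0]
wrist_force: [-0.1, -1.0, -0.0]
width: 0.2
grip_force: 0.0
```

Run:
```python
from h import *
c=cal("wrist"); a=vision.capture("wrist"); cv2.imwrite("pics/w8.png",a); np.savez("w8.npz",K=c[0],d=c[1],T=c[2])
print(r.sense()["ee_pos"])
for n in("w1","w2","w4","w6","w8"):
    c,a=load(n); f,t=nutpoly(a); print(n,[np.round(x,2) for x in hexfit(ray(c,t,23.5))])
cv2.imwrite("pics/w8c.png",cv2.resize(a[0:240,140:380],None,fx=2.4,fy=2.4,interpolation=cv2.INTER_CUBIC))
```

```text
[ 499.33293626 -132.15642942  129.67606167]
w1 [array([ 498.  , -133.73]), np.float64(1.41), np.float64(28.08), np.float64(0.4)]
w2 [array([ 498.09, -133.89]), np.float64(0.4), np.float64(28.73), np.float64(0.25)]
w4 [array([ 497.99, -133.87]), np.float64(1.56), np.float64(28.78), np.float64(0.28)]
w6 [array([ 498.07, -133.85]), np.float64(1.54), np.float64(28.85), np.float64(0.26)]
w8 [array([ 498.16, -133.94]), np.float64(15.99), np.float64(28.76), np.float64(0.22)]
```

View pics/w8c.png

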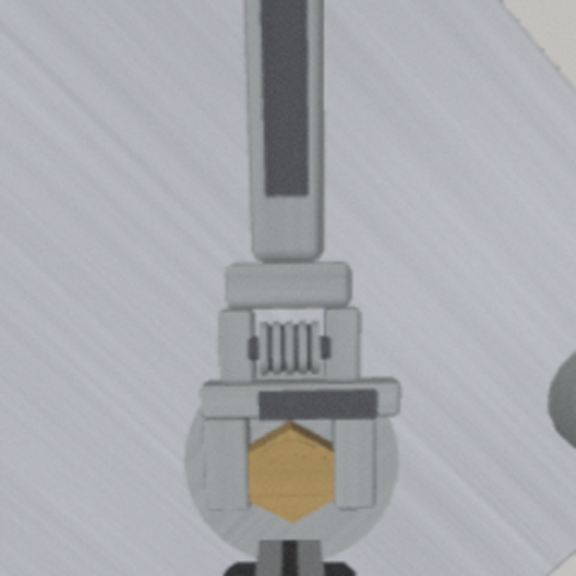

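The w8 crop shows the nut at (291,472) held flush between the jaws (x≈249 and 335). The nut now measures -44.0° against about +0.4 to +1.4° at the start, so it has turned about 45°. The arm is clear, so I'm handing in.

```bash
python3 -c "
from rig import r
print(r.sign_off())"
```

```text
the job is handed in; nothing more can be done
None
```

The job is handed in: the worm was rolled until the jaws fitted the nut, then the nut was tightened clockwise by about 45° (44.4–45.4° by the camera), and the wrench lies snug on it with the arm clear, though I took no last picture of the bystanders.

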